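# Fit a worm-drive band clamp on a barbed dust-port stub

### The job

Slide the loose band clamp, right way up, over the barbed stub of the dust port and press it straight down past the barbs, without ramming it, until it lands on the shoulder all round. Then turn its thumb wheel clockwise until the band is snug on the rubber cuff and stays snug when you let go, but not overtightened, and leave the other things where they lie.

Things in the scene. Friction and masses are not known exactly. Their poses are not given: they have to be found in the camera images.
- band: loose worm-drive band clamp: rigid steel ring, 16 mm high, bore 50 mm, 60 mm outside, flat gear housing (32 mm wide, as high as the ring) on its +x side out to 75 mm from the ring's axis, black thumb wheel on the housing. Origin: centre of the ring's underside; z up, x towards the wheel. Starts flat, wheel up and roughly towards the robot. Grip it across the ring along its y
- wheel_mid (a point): on the axis of the clamp's round black thumb wheel, half way up: 60 mm along the band's x and 33 mm above its underside. Wheel 32 mm in diameter, 24 mm high, axis upright; frame turns with the band, not the wheel. Clockwise from above drives three shoes in the ring inwards, 1.6 mm per rad; how far they are from the cuff is not known: 0.8 to 2 rad of free turning
- worm (a point): top of the gear housing, 50 mm along the band's x, 16 mm above its underside. Running free the wheel drags with about 0.3 N m; once the shoes meet the cuff the torque climbs. Snug is 0.44 to 0.55 N m (the torque grows 0.3 N m per rad), over 0.6 is overtightened. The wheel is sprung on its hub (2.5 N m per rad) and springs back a little when let go; the worm holds
- stub: dust port, fixed on the worktop: round aluminium foot of 74 mm diameter, 8 mm thick, round shoulder of 56 mm diameter whose top is 40 mm above the worktop, above it the upright spigot of 46.8 mm diameter with three spring tongues as barbs; its top 9 mm tapers to 36 mm diameter and ends 94 mm above the worktop. Origin: centre of its underside
- stub_seat (a point): centre of the shoulder's top, on the spigot's axis, z up: the band's origin comes to rest here
- barbs (a point): on the spigot's axis, 19 mm above the shoulder, level with the lower ends of the three sloping spring tongues (they start 41 mm above the shoulder and stand out to 55 mm diameter here). The band presses them in on its way down, about 8 to 16 N in all, and they spring out above it once it is past
- cuff: black rubber sealing cuff fixed round the foot of the spigot, 47.8 mm in diameter, from the shoulder up to 17.5 mm above it; stiff. Origin: centre of its underside
- spanner: bystander: small spanner lying flat, 25 x 114 x 6 mm, beside the blue tool case, whose open lid stands tall to the right of the work: swing over it high or round it
- screwdriver: bystander: slot screwdriver with a red handle lying flat, 26 x 210 x 26 mm
- butt_hinge: bystander: loose steel butt hinge lying flat, 64 x 60 x 8 mm

How it is judged:
By the outcome, as a careful person would: the job done as asked, in the order asked, and still so for the second after the job is handed in, with the robot touching nothing.
It also fails if it takes over 70 s, if anything falls off the work surface, if the arm or the gripper's body presses on something with over 40 N, if the wrist force passes 120 N, or if a joint passes its speed limit or range.

### The arm

A 6-joint arm with a two-finger parallel gripper is mounted at the origin on the work surface; the furniture and walls round the work are solid. World frame = base frame: x ahead of the robot, y to its left, z up, the work surface at z = 0. Lengths are in m, angles in rad, forces in N, time in s.
With the tool pointing down it reaches from about 0.35 to 0.85 m from the base axis. Payload 8.1 kg.
Tool frame: the origin (TCP) lies at the very end of the fingers, on their centre line; the grasp point (between the pads) lies 19 mm behind it; z points along the fingers, y is the line along which they close (so a half turn about z gives the same grasp; the last joint's range is limited). The gripper opens to 93 mm and grips with 3 to 60 N. Pads are 15 mm wide; open, the fingers measure 128 mm over their backs; the gripper's body (75 mm by 188 mm) begins 65 mm behind the grasp point.
Start: joints at [1.24, 0.13, 1.488, -0, 1.523, -0.085], TCP at [0.146, 0.582, 0.219] pointing down, gripper open.
Joint ranges: [-2.96, 2.96], [-0.89, 2.26], [0.02, 2.5], [-1.34, 4.48], [0, 2.73], [-2.66, 2.66]. Speed limits (rad/s): [2.39, 2.39, 2.79, 3.14, 3.14, 3.14].

### API

Orientations are given as a rotation vector (axis times angle).
In Python, from plant import monitor, eyes, ticket gives the robot as it stands.
- The arm moves only by the tool arm_command, never from a script. Its argument "deltas" is a list that holds one entry, the list of rows, each a list of 6 numbers: the shift along the world's x, y, z in cm, then the turn, a rotation vector about the world's x, y, z in degrees. In form: [[[tx, ty, tz, rx, ry, rz], ...]]. A call has 1 to 12 rows; each row shifts and turns the commanded pose from where the row before left it; what a row does not reach is not made up. A row lasts 1/12 s, in which the tool goes at most 41.7 mm and 7.16 degrees, less where a joint would pass 70% of its speed; a pose out of reach is approached as far as the arm can. A call is refused whole if a number of a shift passes 4.17 or a number of a turn 7.16, either way. A call with a gripper value outside its range is refused whole. "gripper" is the opening, from -1 (shut) to 1 (fully open), set as the call begins (left out, the last holds). The fingers move at their own pace and stop on an object; "squeeze" is the grip in N (left out, the last holds). Time passes only in rows, so rows that do not move let the fingers close. It gives the time, the measured TCP pose, the force, the opening and the grip force at its end, in the units of the state.
- monitor.read_state(): the state, without advancing time (a new reading comes with each control period).
- eyes.read_camera(name): name is "scene" or "top" or "wrist"; returns the picture (400x640x3 uint8, blue, green, red); there is no depth.
- eyes.camera_model(name): a dict with "fx", "fy", "cx", "cy" (pixels), "k1" (the pictures are not rectified: a ray, as slopes to the right and down, at radius r is drawn at 1 + k1 r^2 times it, then the intrinsics apply), "rvec" (rotation vector, rad) and "tvec" (3), from world to camera coordinates, as OpenCV has them. Camera axes: x right, y down, z forward; pixel columns grow to the right and rows downward; lengths in m; the calibration is good to about 2 mm. A picture is of the moment at which its call begins: read the wrist's pose just before it. camera_model takes no time and is no camera call; for the wrist camera it gives the pose at the moment of the call.
- ticket.close_job(): hands the job in; it is judged then, once.
The state is a dict: "t": time; "q": joint angles; "dq": joint speeds; "joint_torque": joint torques, N m; "tool_pos": TCP position; "orientation": TCP orientation; "force": force on the tool from outside, world axes, zero at the start; "wrist_torque": the same for the moment, N m; "opening": finger opening in m; "gripper_force": force on a finger pad.
Only numpy, scipy, OpenCV 4.12 (cv2) and the standard library are available. Lean on these libraries where they do the work, as an engineer would, in place of code of your own. Each camera call takes 0.05 s, during which the arm holds its last target. There are 200 camera calls.

## Working session

There is one attempt and no reset: what is moved stays moved. The work goes in short steps, Python scripts to look and compute and a tool call to move; the robot and the scene stay as the last step left them, time stands still between calls to the robot, and variables do not carry over. Pictures are saved under pics/ and viewed, at most 10 in all, crops included, and the job is handed in when it is done.

Besides the shell and the picture viewer there is one more tool, called after "Emit:" as name([rows], argument=value, ...), one row to a line, values as JSON. arm_command: Moves the arm, as the interface text tells. Its arguments: {"type":"object","properties":{"deltas":{"type":"array"},"gripper":{"type":"number"},"squeeze":{"type":"number"}},"required":["deltas"]}

```bash
mkdir -p pics; ls
cat > h.py <<'E'
import numpy as np,cv2
from plant import monitor,eyes,ticket
def model(n): return eyes.camera_model(n)
def ray(m,u,v):
    x=np.array([(u-m['cx'])/m['fx'],(v-m['cy'])/m['fy']]);s=x.copy()
    for _ in range(30): s=x/(1+m['k1']*(s@s))
    R=cv2.Rodrigues(np.array(m['rvec'],float))[0];t=np.array(m['tvec'],float).ravel()
    return -R.T@t,R.T@np.array([s[0],s[1],1])
def at(m,u,v,z):
    c,d=ray(m,u,v);return c+d*(z-c[2])/d[2]
def proj(m,P):
    R=cv2.Rodrigues(np.array(m['rvec'],float))[0];t=np.array(m['tvec'],float).ravel()
    p=np.atleast_2d(P)@R.T+t;s=p[:,:2]/p[:,2:];s=s*(1+m['k1']*(s**2).sum(1,keepdims=True))
    return s*[m['fx'],m['fy']]+[m['cx'],m['cy']]
E
python3 - <<'E'
from h import *
print(monitor.read_state())
for n in("top","scene"):
    m=model(n);print(n,m);cv2.imwrite(f"pics/{n}0.png",eyes.read_camera(n))
    print(ray(m,320,200))
E
```

```text
pics
{'t': 0.0, 'q': array([ 1.23962981e+00,  1.31154953e-01,  1.48931360e+00, -1.86779488e-05,
        1.52300134e+00, -8.53771800e-02]), 'dq': array([-1.35229720e-03, -5.36848526e-05, -5.18159741e-04,  5.80473229e-04,
       -1.15279224e-03, -8.05015714e-04]), 'joint_torque': array([ 5.94890298e-04, -5.59843898e+01, -4.91767716e+01,  7.68765109e-02,
        3.52156966e-02, -1.34963975e-04]), 'tool_pos': array([0.1457729 , 0.58141536, 0.21757233]), 'orientation': array([-3.85066947e-01, -3.11753035e+00,  2.89075831e-03]), 'force': array([ 0.48051194, -0.04183805, -0.87939743]), 'wrist_torque': array([ 0.03531211, -0.0038419 , -0.04841793]), 'gripper_force': 0.0, 'opening': 0.09277865793443169}
top {'fx': 400.09646166516575, 'fy': 400.09646166516575, 'cx': 311.79176776415204, 'cy': 194.73613498329954, 'k1': -0.05540504996217157, 'rvec': array([ 2.17385404, -2.19139353,  0.0630269 ]), 'tvec': array([0.16429682, 0.49639691, 0.86779441])}
(array([0.43821151, 0.15215339, 0.90071665]), array([ 0.05391412, -0.0111997 , -0.99878018]))
scene {'fx': 519.9324632886965, 'fy': 519.9324632886965, 'cx': 311.8839007019142, 'cy': 194.46841170150003, 'k1': -0.13963160297896685, 'rvec': array([ 1.13896202,  2.39731012, -0.9268744 ]), 'tvec': array([ 0.18585584, -0.31504846,  1.22784037])}
(array([0.95327509, 0.51337593, 0.68490996]), array([-0.54024732, -0.39854556, -0.74138463]))
```

View pics/top0.png

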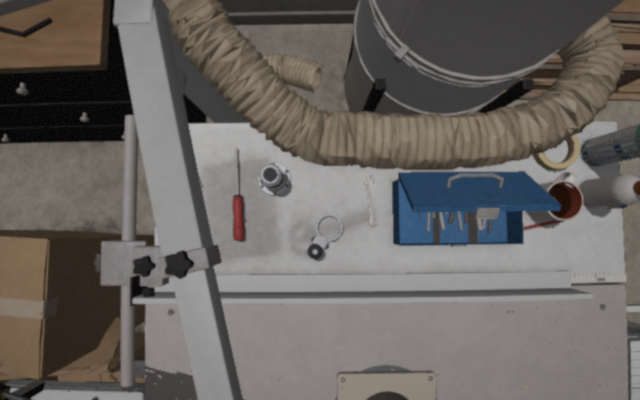

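View pics/scene0.png

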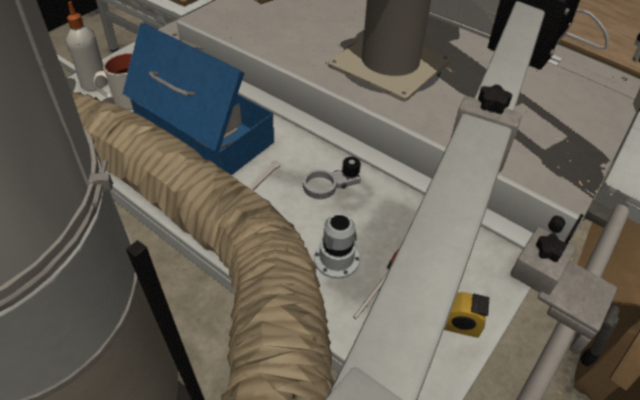

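The top view shows the stub near (273,179), the ring near (330,229) with its wheel at (317,252), the screwdriver near (238,205), the spanner near (371,200) and the tool case at (400–550,172–245). I don't see the hinge yet. Next I'll enlarge both views.

Run:
```python
from h import *
a=cv2.imread("pics/top0.png");cv2.imwrite("pics/top0c.png",cv2.resize(a[150:270,245:385],None,fx=5,fy=5,interpolation=2))
b=cv2.imread("pics/scene0.png");cv2.imwrite("pics/scene0c.png",cv2.resize(b[145:285,290:430],None,fx=4,fy=4,interpolation=2))
cv2.imwrite("pics/wrist0.png",eyes.read_camera("wrist"))
m=model("top");print(proj(m,[[.146,.582,.22],[.146,.582,.4],[0,0,0],[0,0,.5]]), proj(model("scene"),[[.146,.582,.22]]))
print(at(m,330,229,.016),at(m,317,252,.045),at(m,273,172,.094),at(m,275,180,.008))
```

```text
[[ 67.3289543  392.67540452]
 [-13.98744971 448.10965626]
 [386.01709747 418.9962559 ]
 [467.81384252 647.69421204]] [[665.80221295 124.67072147]]
[0.42178486 0.12077115 0.016     ] [0.37377405 0.14991915 0.045     ] [0.53951122 0.23806845 0.094     ] [0.53219009 0.24274055 0.008     ]
```

View pics/top0c.png

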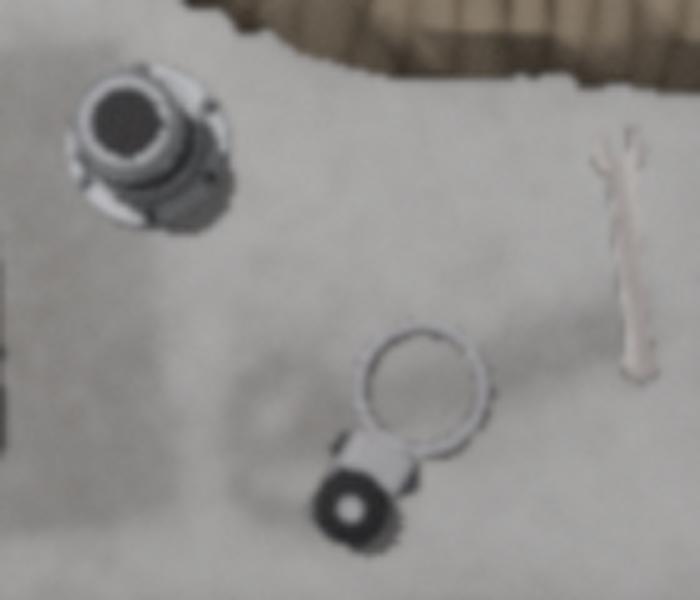

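View pics/scene0c.png

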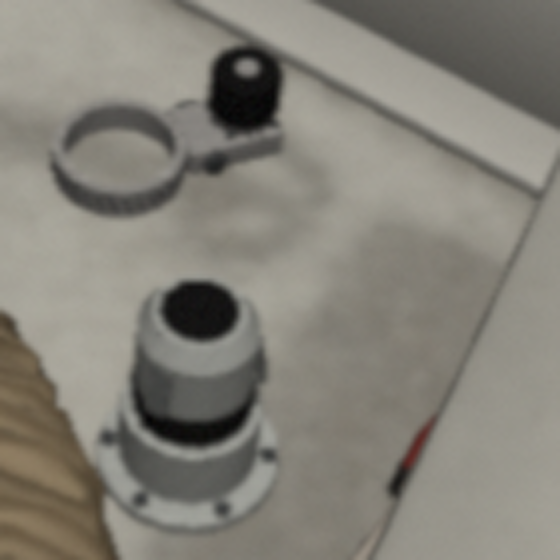

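View pics/wrist0.png

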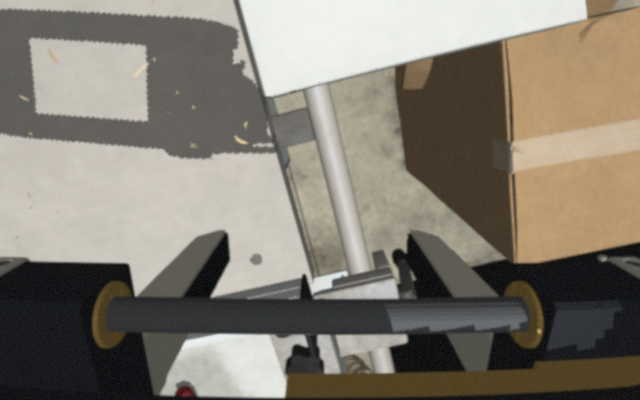

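The crops show the stub top centre at top-view crop (127,122), the ring centre at (424,390) and the wheel at (350,508). The scene view agrees. In the wrist view, the beam is below or behind the fingers. I'll triangulate these points and the beam, to see how high it is.

Run:
```python
from h import *
T=model("top");S=model("scene")
def tri(a,b):
    c1,d1=ray(T,*a);c2,d2=ray(S,*b)
    d1/=np.linalg.norm(d1);d2/=np.linalg.norm(d2)
    A=np.stack([d1,-d2],1);s=np.linalg.lstsq(A,c2-c1,rcond=None)[0]
    p,q=c1+s[0]*d1,c2+s[1]*d2;return np.round((p+q)/2,4),round(np.linalg.norm(p-q),4)
t=lambda u,v:(245+(u+.5)/5-.5,150+(v+.5)/5-.5)
s=lambda u,v:(290+(u+.5)/4-.5,145+(v+.5)/4-.5)
print("stubtop",tri(t(127,122),s(200,310)))
print("wheeltop",tri(t(350,508),s(247,68)))
print("ring",tri(t(424,390),s(120,151)))
print("knobs",tri((178,263),(495,97)),tri((145,265),(553,245)),tri((178,263),(553,245)))
print("ring top",at(T,*t(424,390),.016),"wheeltop",at(T,*t(350,508),.045),at(S,*s(247,68),.045),at(S,*s(118,147),.016))
print("stub",at(T,*t(127,122),.094),at(S,*s(200,310),.094),'foot',at(T,*t(150,147),.008),at(S,*s(188,463),.008))
# beam line = intersect of planes from edges
c1,a=ray(T,165,100);_,b=ray(T,205,300);n1=np.cross(a,b)
c2,a=ray(S,490,130);_,b=ray(S,400,330);n2=np.cross(a,b)
d=np.cross(n1,n2);d/=np.linalg.norm(d)
p=np.linalg.lstsq(np.stack([n1,n2,d]),np.array([n1@c1,n2@c2,d@c1]),rcond=None)[0]
print("beam",p,d)
```

```text
stubtop (array([0.5362, 0.2442, 0.0906]), np.float64(0.0009))
wheeltop (array([0.3757, 0.1544, 0.0423]), np.float64(0.0014))
ring (array([0.4249, 0.1215, 0.0061]), np.float64(0.0006))
knobs (array([0.3761, 0.3641, 0.2883]), np.float64(0.0006)) (array([0.348 , 0.5147, 0.0657]), np.float64(0.0069)) (array([0.3374, 0.4868, 0.0337]), np.float64(0.0703))
ring top [0.42487294 0.12206165 0.016     ] wheeltop [0.37550237 0.1550063  0.045     ] [0.37858103 0.15542413 0.045     ] [0.43142733 0.124718   0.016     ]
stub [0.53547995 0.24417835 0.094     ] [0.53880757 0.24533519 0.094     ] foot [0.53445503 0.24363791 0.008     ] [0.54497511 0.25006832 0.008     ]
beam [0.43821398 0.38013171 0.18484428] [0.97953176 0.19179758 0.06108367]
```

Emit:
arm_command([
  [[0,0,4,0,0,0],[0,0,4,0,0,0],[0,0,4,0,0,0],[0,0,4,0,0,0],[0,0,4,0,0,0],[0,0,0,0,0,0],[2,-3.3,0,0,0,-3],[2,-3.3,0,0,0,-3],[2,-3.3,0,0,0,-3],[2,-3.3,0,0,0,-3],[2,-3.3,0,0,0,-3],[2,-3.3,0,0,0,-3]],
], gripper=1)

```text
t: 1.15
tool_pos: [0.2664, 0.3823, 0.4181]
orientation: [-0.871, -3.018, 0.0]
force: [0.8, 0.2, 0.1]
opening: 0.093
gripper_force: 0.0
```

Emit:
arm_command([
  [[2,-3.3,0,0,0,-2],[2,-3.3,0,0,0,0],[2,-3.3,0,0,0,0],[2,-3.3,0,0,0,0],[2,-3.3,0,0,0,0],[2,-3.3,0,0,0,0],[2,-3.3,-2,0,0,0],[1.9,-2.9,-4,0,0,0],[0,0,-4,0,0,0],[0,0,-4,0,0,0],[0,0,-3,0,0,0],[0,0,0,0,0,0]],
])

```text
t: 2.15
tool_pos: [0.4163, 0.1304, 0.25]
orientation: [-0.919, -2.993, 0.009]
force: [-0.4, 0.4, -1.5]
opening: 0.0929
gripper_force: 0.0
```

Run:
```python
from h import *
s=monitor.read_state();print(s['t'],s['tool_pos'],s['orientation'],s['force'])
m=model("wrist");a=eyes.read_camera("wrist");cv2.imwrite("pics/wrist1.png",a)
np.save("w1.npy",m,allow_pickle=True)
print(proj(m,[[.425,.122,.016],[.376,.155,.045],[.536,.244,.094]]),ray(m,320,200))
```

```text
2.15 [0.41627532 0.1304149  0.25004178] [-0.91884841 -2.99305145  0.00878916] [-0.39981173  0.39373456 -1.47713252]
[[317.38236807 175.0504851 ]
 [317.05150371 126.48955339]
 [480.31503816 215.34852794]] (array([0.35549182, 0.17340069, 0.41710983]), array([ 0.23184797, -0.15810208, -0.96001015]))
```

View pics/wrist1.png

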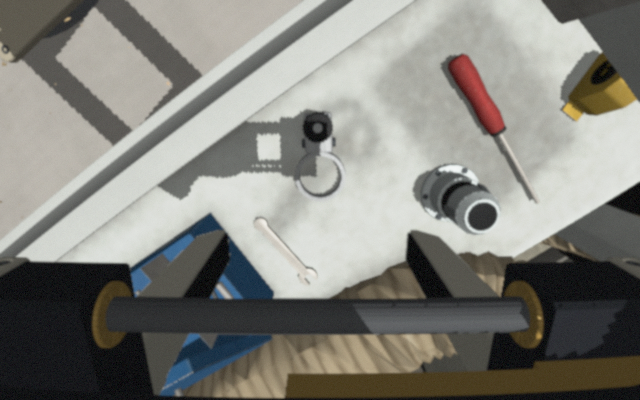

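Wrist view: ring at about (320,174), wheel at (317,127), stub top at (481,217), all within 2–3 px of my projections. An enlarged crop gives finer values.

Run:
```python
from h import *
a=cv2.imread("pics/wrist1.png")
b=np.hstack([cv2.resize(a[100:210,285:355],None,fx=5,fy=5,interpolation=2),cv2.resize(a[150:260,415:505],None,fx=5,fy=5,interpolation=2)])
cv2.imwrite("pics/w1c.png",b)
m=model("wrist");print(proj(m,[monitor.read_state()['tool_pos']]))
```

```text
[[317.27461017 246.83923638]]
```

View pics/w1c.png

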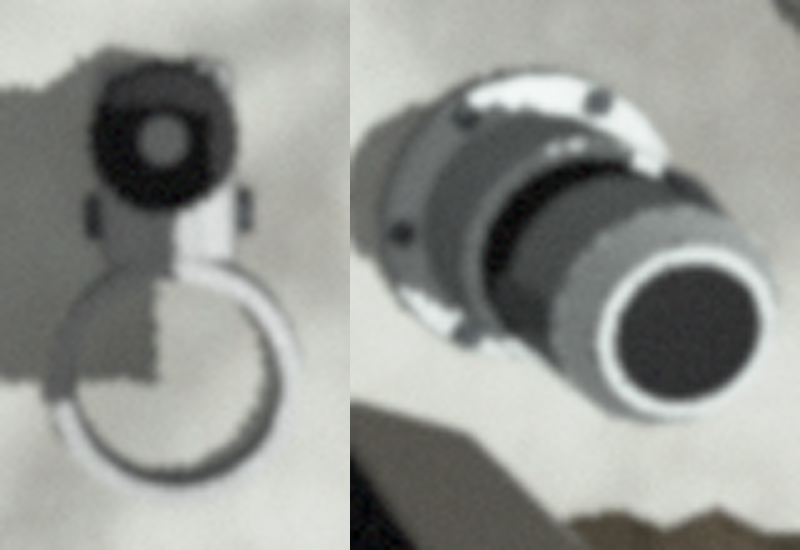

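Run:
```python
from h import *
m=model("wrist");T=model("top")
r=at(m,320,174.3,.016);w=at(m,317,127.6,.045);s=at(m,482.2,216.2,.094)
print(r,w,s,np.hypot(*(w-r)[:2]),np.degrees(np.arctan2(*(w-r)[1::-1])))
R=cv2.Rodrigues(monitor.read_state()['orientation'])[0];print(R.round(3),np.degrees(np.arctan2(R[1,1],R[0,1])))
```

```text
[0.42926028 0.12526056 0.016     ] [0.37955209 0.15473074 0.045     ] [0.54278351 0.24696187 0.094     ] 0.05778750363086598 149.33784104862863
[[-0.828  0.561 -0.007]
 [ 0.561  0.828 -0.001]
 [ 0.005 -0.005 -1.   ]] 55.89742397417391
```

The crop gives the ring top centre at about (320,174.3), the wheel hub at (317,127.6) and the stub top at (482.2,216.2). I'll descend to about 10 cm and measure again.

Emit:
arm_command([
  [[0.6,-0.3,-3,0,0,1],[0.6,-0.3,-3,0,0,1],[0,0,-3,0,0,0],[0,0,-3,0,0,0],[0,0,-2,0,0,0],[0,0,-1,0,0,0],[0,0,0,0,0,0]],
])

```text
t: 2.78
tool_pos: [0.432, 0.1257, 0.1079]
orientation: [-0.867, -3.018, 0.001]
force: [-0.4, -1.1, 0.1]
opening: 0.0929
gripper_force: 0.0
```

Run:
```python
from h import *
s=monitor.read_state();print(s['t'],s['tool_pos'],s['orientation'])
m=model("wrist");a=eyes.read_camera("wrist");cv2.imwrite("pics/wrist2.png",a)
print(proj(m,[[.428,.124,.016],[.378,.155,.045]]))
cv2.imwrite("pics/w2c.png",cv2.resize(a[60:340,200:440],None,fx=2.1,fy=2.1,interpolation=2))
```

```text
2.7833 [0.43204727 0.12567709 0.10792507] [-8.67226462e-01 -3.01849949e+00  7.70252583e-04]
[[312.89469659 194.43168942]
 [311.69047263 119.89604838]]
```

View pics/w2c.png

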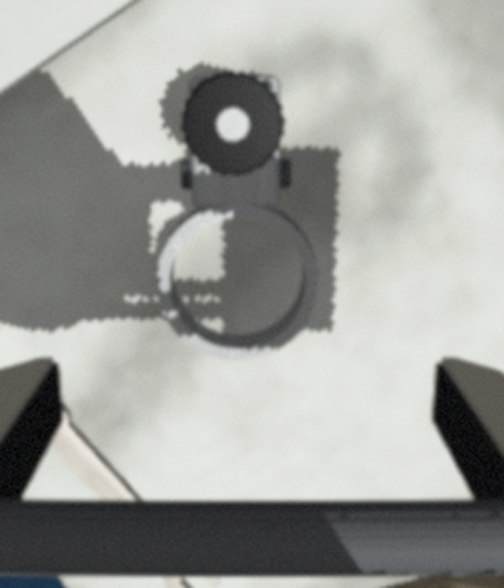

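The crop puts the ring centre at (238,276) and the wheel hub at (233,124), midway between the fingertips.

Run:
```python
from h import *
m=model("wrist");f=lambda u,v:(200+(u+.5)/2.1-.5,60+(v+.5)/2.1-.5)
r=at(m,*f(238,276),.016);w=at(m,*f(233,124),.045)
print(r,w,np.hypot(*(w-r)[:2]),np.degrees(np.arctan2(*(w-r)[1::-1])))
s=monitor.read_state();print(s['tool_pos']);R=cv2.Rodrigues(s['orientation'])[0];print(np.degrees(np.arctan2(R[1,1],R[0,1])))
# predicted circle edges
for yaw in (146,149):
  c=np.array([.427,.1245]);print(yaw,proj(m,[[*(c+.06*np.array([np.cos(np.radians(yaw)),np.sin(np.radians(yaw))])),.045]]),proj(m,[[*c,.016]]))
```

```text
[0.42723503 0.1254547  0.016     ] [0.37810756 0.15491843 0.045     ] 0.05728542052610774 149.04718676697397
[0.43293315 0.12581795 0.10943694]
57.9388556354089
146 [[314.04227149 115.09429487]] [[311.87736097 191.54445407]]
149 [[309.24844086 115.05178707]] [[311.87736097 191.54445407]]
```

Emit:
arm_command([
  [[-0.2,-0.1,-2,0,0,1],[-0.2,0,-2,0,0,0],[0,0,-2,0,0,0],[0,0,-1,0,0,0],[0,0,-0.5,0,0,0],[0,0,0,0,0,0],[0,0,0,0,0,0]],
])

```text
t: 3.42
tool_pos: [0.4294, 0.1248, 0.0345]
orientation: [0.841, 3.025, 0.001]
force: [0.7, 0.6, -0.0]
opening: 0.0929
gripper_force: 0.0
```

Emit:
arm_command([
  [[0,0,-1.5,0,0,0],[0,0,-1,0,0,0],[0,0,-0.4,0,0,0],[0,0,-0.2,0,0,0],[0,0,0,0,0,0],[0,0,0,0,0,0]],
])

```text
t: 3.92
tool_pos: [0.4284, 0.1246, 0.0024]
orientation: [0.842, 3.026, 0.0]
force: [0.4, -0.5, -0.5]
opening: 0.0928
gripper_force: 0.0
```

Emit:
arm_command([
  [[0,0,0,0,0,0],[0,0,0,0,0,0],[0,0,0,0,0,0],[0,0,0,0,0,0],[0,0,0,0,0,0],[0,0,0,0,0,0],[0,0,0,0,0,0],[0,0,0,0,0,0]],
], gripper=-1, squeeze=45)

```text
t: 4.58
tool_pos: [0.4281, 0.1245, 0.002]
orientation: [0.842, 3.027, -0.0]
force: [-1.1, -0.1, 1.0]
opening: 0.0594
gripper_force: 45.0
```

Emit:
arm_command([
  [[0,0,0.5,0,0,0],[0,0,1.5,0,0,0],[0,0,2.5,0,0,0],[0,0,3,0,0,0],[0,0,3,0,0,0],[1.5,0.5,3,0,0,0],[2.5,0.8,3,0,0,0],[2.5,0.8,1.5,0,0,0],[2.5,0.8,0,0,0,0],[1.2,0.3,0,0,0,0],[0,0,0,0,0,0],[0,0,0,0,0,0]],
])

```text
t: 5.58
tool_pos: [0.5295, 0.1564, 0.1812]
orientation: [-0.841, -3.025, 0.001]
force: [-0.1, 0.2, -2.7]
opening: 0.0598
gripper_force: 45.0
```

Run:
```python
from h import *
s=monitor.read_state();print(s['t'],s['tool_pos'],s['orientation'],s['force'],s['opening'])
m=model("wrist");a=eyes.read_camera("wrist");cv2.imwrite("pics/wrist3.png",a)
p=s['tool_pos'];R=cv2.Rodrigues(s['orientation'])[0]
print(proj(m,[[.538,.2455,.094],[.538,.2455,.04]]), 'wheel',proj(m,[p+R@np.array([.06,0,-.043])]),proj(m,[p+R@np.array([-.06,0,-.043])]))
```

```text
5.5833 [0.52946235 0.15644656 0.18115609] [-8.41038520e-01 -3.02483636e+00  1.48641768e-03] [-0.14249504  0.16305856 -2.72360997] 0.05977198681020105
[[426.39059322 149.64703581]
 [408.13736696 140.77126735]] wheel [[317.37923686 142.6993236 ]] [[316.99067023 404.3053303 ]]
```

View pics/wrist3.png

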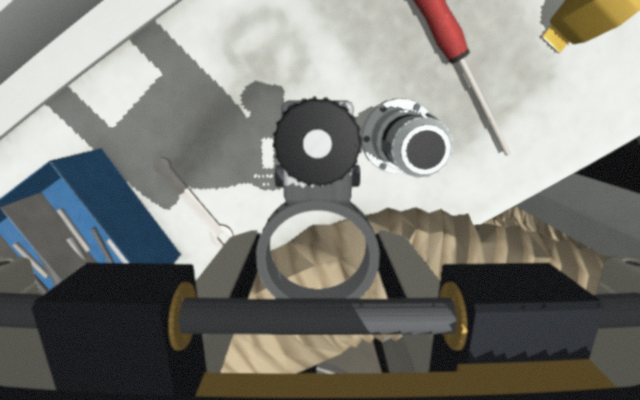

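The wheel hub shows at (317.5,144), against (317.4,142.7) expected for a centred grasp, so the band sits square in the fingers. The stub top is at about (427,147.5). I'll fit these more precisely.

Run:
```python
from h import *
a=cv2.imread("pics/wrist3.png");g=cv2.cvtColor(a,cv2.COLOR_BGR2GRAY)
def blob(x0,x1,y0,y1,f):
    k=f(g[y0:y1,x0:x1]).astype('uint8');n,l,st,c=cv2.connectedComponentsWithStats(k);i=1+st[1:,4].argmax()
    e=cv2.fitEllipse(max(cv2.findContours((l==i).astype('uint8'),0,1)[0],key=len));return np.array(e[0])+[x0,y0],e[1],st[i,4]
d=blob(402,455,122,178,lambda x:x<75);h=blob(295,340,122,166,lambda x:x>140);print(d,h)
m=model("wrist");s=monitor.read_state();p=s['tool_pos'];R=cv2.Rodrigues(s['orientation'])[0]
S=at(m,*d[0],.094);W=at(m,*h[0],p[2]+.043);wt=R.T@(W-p);print(S,W,wt)
# ring bore circle, project predicted for given offset
print(proj(m,[p+R@np.array([x,y,-.014]) for x,y in((-.06-wt[0]-0,0),)]) if 0 else '')
for dx in(0,.001,.002):
  c=[p+R@np.array([dx+.025*np.cos(t),.025*np.sin(t),-.014]) for t in np.linspace(0,6.28,5)];print(dx,proj(m,c).round(1).tolist())
```

```text
Traceback (most recent call last):
ValueError: attempt to get argmax of an empty sequence
```

Run:
```python
from h import *
a=cv2.imread("pics/wrist3.png");g=cv2.cvtColor(a,cv2.COLOR_BGR2GRAY)
print(g[147,400:460:2],g[144,270:365:3])
def blob(x0,x1,y0,y1,f):
    k=f(g[y0:y1,x0:x1]).astype('uint8');n,l,st,c=cv2.connectedComponentsWithStats(k);i=1+st[1:,4].argmax()
    e=cv2.fitEllipse(max(cv2.findContours((l==i).astype('uint8'),0,1)[0],key=len));return np.array(e[0])+[x0,y0],e[1],st[i,4]
d=blob(406,449,128,168,lambda x:x<110);h=blob(295,340,122,166,lambda x:x>110);print(d,h)
m=model("wrist");s=monitor.read_state();p=s['tool_pos'];R=cv2.Rodrigues(s['orientation'])[0]
S=at(m,*d[0],.094);W=at(m,*h[0],p[2]+.043);wt=R.T@(W-p);print(p,S,W,wt)
for dx in(0,.002):
  c=[p+R@np.array([dx+.025*np.cos(t),.025*np.sin(t),-.014]) for t in np.linspace(0,6.28,5)];print(dx,proj(m,c).round(1).tolist())
```

```text
[142 229 250 187  88  83  85  83  86  86  83  81  82  83  84  81  82  81
  82  82  80  84 107 225 249 225 206 200 200 201] [239  98  45  50  51  53  54  51  54  59  52 164 230 233 231 231 232 236
 237 237 221  79  76  78  75  75  82  77  75  77  61 111]
(array([425.54218292, 149.24180984]), (34.90176010131836, 37.653160095214844), np.int32(1083)) (array([317.14115524, 143.42790794]), (29.0241756439209, 29.244110107421875), np.int32(707))
[0.52895632 0.15629451 0.18108665] [0.5368408  0.24493125 0.094     ] [0.47784777 0.1870921  0.22408665] [ 5.97491687e-02 -7.72306499e-05 -4.28906354e-02]
0 [[317.3, 210.1], [368.6, 258.9], [317.2, 303.5], [265.9, 258.8], [317.1, 210.1]]
0.002 [[317.3, 206.0], [368.8, 255.1], [317.2, 300.1], [265.7, 255.1], [317.1, 206.0]]
```

Emit:
arm_command([
  [[0.1,1,0,0,0,0],[0.1,1.5,0,0,0,0],[0.2,2,0,0,0,0],[0.2,2,0,0,0,0],[0.1,1.5,0,0,0,0],[0.1,0.85,-1,0,0,0],[0,0,-2,0,0,0],[0,0,-2,0,0,0],[0,0,-1,0,0,0],[0,0,-0.5,0,0,0],[0,0,0,0,0,0],[0,0,0,0,0,0]],
])

```text
t: 6.63
tool_pos: [0.5383, 0.2449, 0.1174]
orientation: [0.842, 3.026, 0.0]
force: [0.2, -0.4, -3.1]
opening: 0.0598
gripper_force: 45.0
```

Run:
```python
from h import *
s=monitor.read_state();print(s['t'],s['tool_pos'],s['orientation'],s['force'],s['wrist_torque'],s['opening'])
m=model("wrist");a=eyes.read_camera("wrist");cv2.imwrite("pics/wrist4.png",a)
print(proj(m,[[.537,.2448,.094]]))
cv2.imwrite("pics/w4c.png",cv2.resize(a[190:310,240:400],None,fx=5,fy=5,interpolation=2))
```

```text
6.6333 [0.53825899 0.24489705 0.11737788] [8.42116688e-01 3.02643572e+00 1.21801051e-04] [ 0.15693428 -0.3733702  -3.13072713] [-0.06375616 -0.07005152 -0.04040909] 0.05982531650250249
[[316.07157992 228.57198082]]
```

View pics/w4c.png

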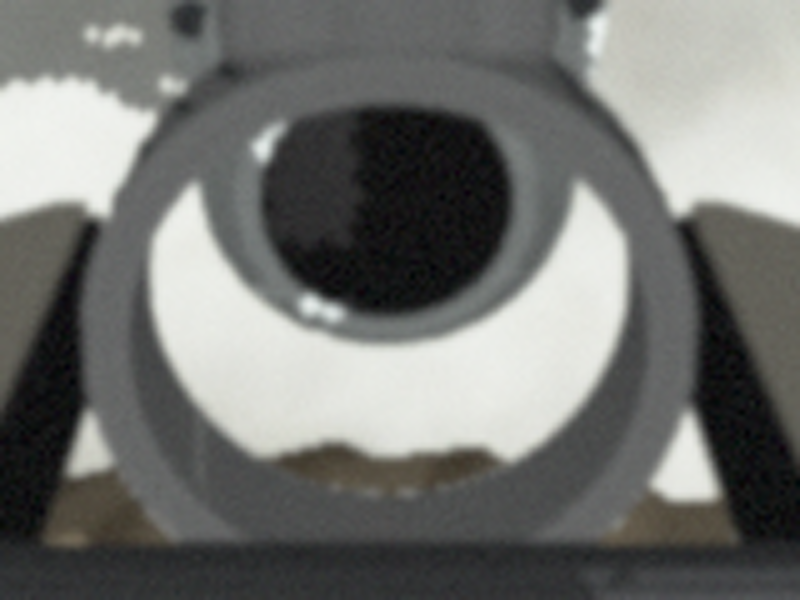

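The ring is centred sideways on the stub: the disc spans 262–512 and the ring 82–695, so centres are 387 and 388.5. Front-to-back I'll check against predicted rim rows (disc bottom at 312, rim bottom at 343, ring's lower inner edge at about 490).

Run:
```python
from h import *
m=model("wrist");s=monitor.read_state();p=s['tool_pos'];R=cv2.Rodrigues(s['orientation'])[0]
def ex(c,r):
  t=np.linspace(0,2*np.pi,361);q=proj(m,c+r*np.stack([np.cos(t),np.sin(t),0*t],1));q=(q-[240,190]+.5)*5-.5
  return np.r_[q.min(0),q.max(0)].round(0)
print("ringtop outer",ex(p+R@[0,0,-.014],.030),"top inner",ex(p+R@[0,0,-.014],.025),"bot inner",ex(p+R@[0,0,.002],.025))
for dx in(-.002,0,.002):
  c=p+R@[dx,0,0];c[2]=.094;print(dx,"disc",ex(c,.0153),"rim",ex(c,.018))
print(p)
```

```text
ringtop outer [ 80.  51. 697. 611.] top inner [131. 102. 645. 569.] bot inner [153.  53. 624. 486.]
-0.002 disc [260.  94. 517. 334.] rim [237.  72. 540. 354.]
0 disc [259.  77. 518. 319.] rim [236.  55. 540. 339.]
0.002 disc [259.  61. 518. 303.] rim [236.  38. 541. 324.]
[0.53879281 0.24508538 0.11811078]
```

Emit:
arm_command([
  [[0,0,-0.4,0,0,0],[0,0,-0.4,0,0,0],[0,0,-0.4,0,0,0],[0,0,-0.4,0,0,0],[0,0,-0.4,0,0,0],[0,0,-0.4,0,0,0],[0,0,-0.4,0,0,0],[0,0,-0.2,0,0,0],[0,0,-0.2,0,0,0],[0,0,0,0,0,0]],
])

```text
t: 7.52
tool_pos: [0.5378, 0.2449, 0.0844]
orientation: [-0.842, -3.026, 0.001]
force: [-0.4, -1.0, -2.5]
opening: 0.0596
gripper_force: 45.0
```

Emit:
arm_command([
  [[0,0,-0.15,0,0,0],[0,0,-0.15,0,0,0],[0,0,-0.15,0,0,0],[0,0,-0.15,0,0,0],[0,0,-0.15,0,0,0],[0,0,-0.15,0,0,0],[0,0,-0.1,0,0,0]],
])

```text
t: 8.1
tool_pos: [0.5379, 0.2451, 0.0748]
orientation: [-0.842, -3.026, -0.0]
force: [-1.7, 0.6, -0.7]
opening: 0.0597
gripper_force: 45.0
```

Emit:
arm_command([
  [[0,0,-0.15,0,0,0],[0,0,-0.15,0,0,0],[0,0,-0.15,0,0,0],[0,0,-0.15,0,0,0],[0,0,-0.15,0,0,0],[0,0,-0.15,0,0,0],[0,0,0,0,0,0]],
])

```text
t: 8.68
tool_pos: [0.5384, 0.2452, 0.0666]
orientation: [0.842, 3.026, 0.001]
force: [-4.1, 0.0, 5.0]
opening: 0.0597
gripper_force: 45.0
```

Emit:
arm_command([
  [[-0.03,0,-0.15,0,0,0],[-0.02,0,-0.15,0,0,0],[0,0,-0.15,0,0,0],[0,0,-0.15,0,0,0],[0,0,-0.15,0,0,0],[0,0,-0.15,0,0,0],[0,0,0,0,0,0]],
])

```text
t: 9.27
tool_pos: [0.5383, 0.2452, 0.0576]
orientation: [0.841, 3.025, 0.001]
force: [-1.2, -0.6, 2.3]
opening: 0.0599
gripper_force: 45.0
```

Emit:
arm_command([
  [[0,0,-0.15,0,0,0],[0,0,-0.15,0,0,0],[0,0,-0.15,0,0,0],[0,0,-0.15,0,0,0],[0,0,-0.15,0,0,0],[0,0,-0.15,0,0,0],[0,0,0,0,0,0]],
])

```text
t: 9.85
tool_pos: [0.5381, 0.2452, 0.0483]
orientation: [0.841, 3.026, 0.001]
force: [-0.5, 0.7, 2.0]
opening: 0.0596
gripper_force: 45.0
```

Emit:
arm_command([
  [[0,0,-0.1,0,0,0],[0,0,-0.1,0,0,0],[0,0,-0.1,0,0,0],[0,0,-0.08,0,0,0],[0,0,-0.08,0,0,0],[0,0,0,0,0,0],[0,0,0,0,0,0]],
])

```text
t: 10.43
tool_pos: [0.5372, 0.2448, 0.0427]
orientation: [-0.842, -3.026, 0.001]
force: [0.6, -0.7, -3.5]
opening: 0.0595
gripper_force: 45.0
```

Force is back to free weight, so the barbs are passed. Next I'll creep down until it touches the shoulder.

Emit:
arm_command([
  [[0,0,-0.05,0,0,0],[0,0,-0.05,0,0,0],[0,0,-0.03,0,0,0],[0,0,0,0,0,0],[0,0,0,0,0,0]],
])

```text
t: 10.85
tool_pos: [0.5376, 0.245, 0.0421]
orientation: [0.842, 3.027, 0.0]
force: [0.6, 0.2, -2.5]
opening: 0.0595
gripper_force: 45.0
```

Emit:
arm_command([
  [[0,0,-0.05,0,0,0],[0,0,-0.05,0,0,0],[0,0,-0.03,0,0,0],[0,0,0,0,0,0],[0,0,0,0,0,0]],
])

```text
t: 11.27
tool_pos: [0.5377, 0.245, 0.0421]
orientation: [0.842, 3.027, -0.0]
force: [-6.1, -2.7, 9.0]
opening: 0.0595
gripper_force: 45.0
```

Run:
```python
from h import *
s=monitor.read_state();print({k:s[k] for k in('t','tool_pos','force','wrist_torque','orientation')})
```

```text
{'t': 11.2667, 'tool_pos': array([0.5377167 , 0.24502418, 0.04208595]), 'force': array([-6.1408299 , -2.7203799 ,  9.01044368]), 'wrist_torque': array([-0.5180793 ,  1.08388053, -0.02630501]), 'orientation': array([ 8.41609124e-01,  3.02658193e+00, -3.97628503e-05])}
```

Emit:
arm_command([
  [[0,0,0,0,0,0],[0,0,0,0,0,0],[0,0,0,0,0,0],[0,0,0,0,0,0]],
], gripper=1)

```text
t: 11.6
tool_pos: [0.5378, 0.2451, 0.0408]
orientation: [0.842, 3.026, 0.0]
force: [0.0, -0.6, 0.1]
opening: 0.0816
gripper_force: 0.0
```

Run:
```python
from h import *
m=np.load("w1.npy",allow_pickle=True).item();T=model("top");S=model("scene")
print(proj(m,[[.44,.38,.185],[.376,.364,.288],[.54,.40,.19]]))
# beam edges in both pictures: width estimate
def line(M,a,b):
    c,x=ray(M,*a);_,y=ray(M,*b);return c,np.cross(x,y)
g=cv2.cvtColor(cv2.imread("pics/top0.png"),6)
for r in(60,150,200,230): print(r,g[r,130:230:4])
g=cv2.cvtColor(cv2.imread("pics/scene0.png"),6)
for r in(150,200,300): print(r,g[r,360:520:6])
s=monitor.read_state();print({k:s[k] for k in('t','tool_pos','force','opening')})
```

```text
[[ 651.44606865   35.42571111]
 [ 758.63679059 -116.87664285]
 [ 724.30083951  146.65478464]]
60 [147 146 143 142 143 145 144 145 139  66  60  58  64  63  62  59  67  83
  82  64 104 109 102 118 120]
150 [131  94  95 147 147 148 148 149 147 147 148 148 148  98  66  62 159 171
 172 172 170 166 168 169 168]
200 [121  77 110 113 110 124 147 147 147 149 147 147 146 146 148 143  67  62
  67 143 139 137 140 140 137]
230 [116  72 102 103 106 110 129 147 146 147 148 147 148 149 148 147 149 113
  65  60 107 136 138 140 137]
150 [161 158 153 109  83  86  89  92  95 100 102 106 109 112 135 140 142 144
 146 146 145 147 146 147 124 122 131]
200 [137 137 151 152 141 140 149 153 148 156 143 143 145 147 148 150 151 151
 153 152 153 146  92  94  97  98 103]
300 [137 128 129 145 151 151 151 152 155 156 158 159 162 161 162 153 103 118
 122  40  40  41 158 158 159 158 163]
{'t': 11.6, 'tool_pos': array([0.53779064, 0.24507957, 0.04083187]), 'force': array([ 0.00513596, -0.63365756,  0.1302111 ]), 'opening': 0.08156817586619611}
```

Run:
```python
from h import *
T=model("top");S=model("scene")
def line(M,a,b):
    c,x=ray(M,*a);_,y=ray(M,*b);n=np.cross(x,y);return c,n/np.linalg.norm(n)
def X(A,B):
    c1,n1=line(T,*A);c2,n2=line(S,*B);d=np.cross(n1,n2);d/=np.linalg.norm(d)
    return [np.linalg.solve(np.stack([n1,n2,[1,0,0]]),[n1@c1,n2@c2,x]).round(3) for x in(.38,.44,.54,.6)]
print(X(((181,150),(197,230)),((442,150),(388,300))))
z=.25
for p in((192,150),(204,200),(209,230)): print([at(T,*p,z).round(3) for z in(.1,.15,.2)])
# hose near edge towards stub
for p in((300,140),(330,160),(275,110)): print(p,[at(T,*p,z).round(3)[:2] for z in(.0,.1,.15)])
```

```text
[array([0.38 , 0.322, 0.298]), array([0.44 , 0.338, 0.285]), array([0.54 , 0.366, 0.264]), array([0.6  , 0.383, 0.252])]
[array([0.586, 0.403, 0.1  ]), array([0.576, 0.387, 0.15 ]), array([0.567, 0.372, 0.2  ])]
[array([0.483, 0.377, 0.1  ]), array([0.481, 0.363, 0.15 ]), array([0.478, 0.349, 0.2  ])]
[array([0.423, 0.366, 0.1  ]), array([0.424, 0.353, 0.15 ]), array([0.425, 0.34 , 0.2  ])]
(300, 140) [array([0.624, 0.186]), array([0.604, 0.183]), array([0.593, 0.181])]
(330, 160) [array([0.578, 0.119]), array([0.562, 0.122]), array([0.554, 0.124])]
(275, 110) [array([0.695, 0.244]), array([0.666, 0.233]), array([0.652, 0.228])]
```

The fixed beam (side face y≈0.34–0.36, z≈0.2–0.28) would block the gripper body at the wheel's current position. I'll regrip gently and turn the band on its seat by 55°, so the wheel faces the robot.

Emit:
arm_command([
  [[0,0,0,0,0,0],[0,0,0,0,0,0],[0,0,0,0,0,0],[0,0,0,0,0,0],[0,0,0,0,0,0],[0,0,0,0,0,2],[0,0,0,0,0,4],[0,0,0,0,0,5],[0,0,0,0,0,0]],
], gripper=-1, squeeze=15)

```text
t: 12.35
tool_pos: [0.5376, 0.245, 0.0407]
orientation: [-0.541, -3.095, 0.0]
force: [0.3, 0.0, 0.7]
opening: 0.0596
gripper_force: 15.0
```

Run:
```python
from h import *
s=monitor.read_state();print({k:s[k] for k in('t','tool_pos','force','opening','wrist_torque','orientation')})
```

```text
{'t': 12.35, 'tool_pos': array([0.53758434, 0.24498378, 0.04070962]), 'force': array([0.31500433, 0.02270325, 0.71613509]), 'opening': 0.05962927746752671, 'wrist_torque': array([-0.07018493,  0.08257008, -0.02163587]), 'orientation': array([-5.41451106e-01, -3.09450480e+00,  1.15540427e-04])}
```

Turns freely. I'll continue.

Emit:
arm_command([
  [[0,0,0,0,0,5],[0,0,0,0,0,5],[0,0,0,0,0,5],[0,0,0,0,0,5],[0,0,0,0,0,5],[0,0,0,0,0,5],[0,0,0,0,0,5],[0,0,0,0,0,5],[0,0,0,0,0,4],[0,0,0,0,0,0]],
])

```text
t: 13.18
tool_pos: [0.5375, 0.245, 0.0407]
orientation: [0.652, -3.073, 0.0]
force: [0.2, 0.6, -0.5]
opening: 0.0597
gripper_force: 15.0
```

Emit:
arm_command([
  [[0,0,0,0,0,0],[0,0,0,0,0,0],[0,0,0,0,0,0],[0,0,0,0,0,0],[0,0,0,0,0,0]],
], gripper=1)

```text
t: 13.6
tool_pos: [0.5376, 0.245, 0.0408]
orientation: [-0.649, 3.074, -0.0]
force: [-0.5, -0.3, -0.0]
opening: 0.0887
gripper_force: 0.0
```

Run:
```python
from h import *
s=monitor.read_state();print({k:s[k] for k in('t','tool_pos','force','opening','wrist_torque','orientation')})
R=cv2.Rodrigues(s['orientation'])[0];print(np.degrees(np.arctan2(R[1,1],R[0,1])))
```

```text
{'t': 13.6, 'tool_pos': array([0.53763326, 0.24500905, 0.04078222]), 'force': array([-0.51191128, -0.27581511, -0.02293178]), 'opening': 0.08869004791239114, 'wrist_torque': array([ 0.00871521, -0.02519473,  0.00721102]), 'orientation': array([-6.49382778e-01,  3.07369537e+00, -2.43765589e-06])}
113.85901965503214
```

Emit:
arm_command([
  [[0,0,1,0,0,0],[0,0,2,0,0,0],[0,0,3,0,0,0],[0,0,3,0,0,0],[0,0,1,0,0,0],[-1.5,-0.6,0,0,0,6],[-2,-0.9,0,0,0,7],[-1.5,-0.7,0,0,0,7],[-0.5,-0.23,0,0,0,7],[0,0,0,0,0,7],[0,0,0,0,0,7],[0,0,0,0,0,4]],
])

```text
t: 14.6
tool_pos: [0.4825, 0.2207, 0.1412]
orientation: [-1.786, 2.584, -0.0]
force: [-0.0, 0.7, -1.5]
opening: 0.0927
gripper_force: 0.0
```

Run:
```python
from h import *
s=monitor.read_state();print({k:s[k] for k in('t','tool_pos','force','opening','orientation')})
R=cv2.Rodrigues(s['orientation'])[0];print(np.degrees(np.arctan2(R[1,1],R[0,1])))
m=model("wrist");a=eyes.read_camera("wrist");cv2.imwrite("pics/wrist5.png",a)
p=proj(m,[[.4827,.2207,.085],[.5376,.245,.056]]);print(p,proj(m,[s['tool_pos']]))
u,v=p[0].round().astype(int)-30;c=a[v:v+60,u:u+60];g=cv2.cvtColor(c,6)
n,l,st,ce=cv2.connectedComponentsWithStats((g>140).astype('uint8'));print([(st[i,4],(ce[i]+[u,v]).round(1)) for i in range(1,n) if st[i,4]>80])
cv2.imwrite("pics/w5c.png",a)
```

```text
{'t': 14.6, 'tool_pos': array([0.48252102, 0.22068935, 0.14121522]), 'force': array([-0.01635766,  0.65551743, -1.45454776]), 'opening': 0.09273450336473484, 'orientation': array([-1.78574041e+00,  2.58405943e+00, -2.64715017e-04])}
159.29360418768482
[[316.35379281 211.84546724]
 [262.81325335 250.21084271]] [[316.23643505 246.05626587]]
[(np.int32(1214), array([320.2, 220.9])), (np.int32(193), array([316.3, 213. ]))]
```

View pics/wrist5.png

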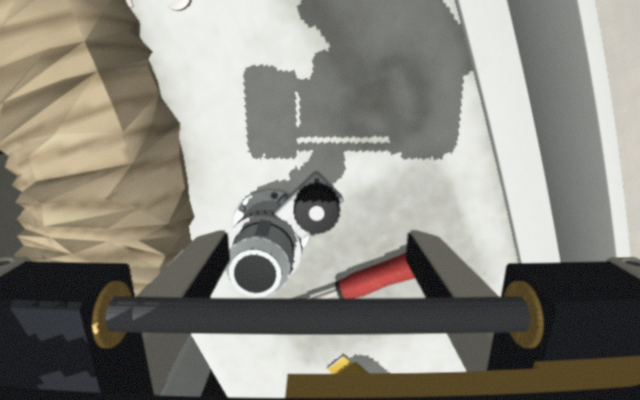

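Wrist view: the hub is at (316.3,213.0), against (316.4,211.8) predicted, so the band followed the turn as planned. The stub top, at (256,272), is clear of the left finger's closing line. That was my 11th picture, one over the limit, so I'll view no more.

Emit:
arm_command([
  [[0,0,0,0,0,0],[0,0,0,0,0,0],[0,0,0,0,0,0],[0,0,0,0,0,0],[0,0,-1,0,0,0],[0,0,-2,0,0,0],[0,0,-1.2,0,0,0],[0,0,0,0,0,0]],
], gripper=0.08)

```text
t: 15.32
tool_pos: [0.48, 0.2198, 0.0947]
orientation: [1.774, -2.586, -0.003]
force: [-0.7, -1.0, -0.3]
opening: 0.0505
gripper_force: 0.0
```

Emit:
arm_command([
  [[0,0,-0.7,0,0,0],[0,0,-0.7,0,0,0],[0,0,-0.7,0,0,0],[0,0,-0.7,0,0,0],[0,0,-0.5,0,0,0],[0,0,-0.3,0,0,0],[0,0,0,0,0,0],[0,0,0,0,0,0]],
])

```text
t: 15.98
tool_pos: [0.4826, 0.2207, 0.0627]
orientation: [1.777, -2.59, -0.0]
force: [0.7, -0.5, -0.3]
opening: 0.0501
gripper_force: 0.0
```

Emit:
arm_command([
  [[0,0,0,0,0,0],[0,0,0,0,0,0],[0,0,0,0,0,0],[0,0,0,0,0,0],[0,0,0,0,0,0],[0,0,0,0,0,0]],
], gripper=-1, squeeze=55)

```text
t: 16.48
tool_pos: [0.4828, 0.2208, 0.0631]
orientation: [-1.777, 2.59, -0.0]
force: [-0.3, -0.4, 2.1]
opening: 0.0309
gripper_force: 55.0
```

```bash
cat > st.py <<'E'
from h import *
s=monitor.read_state();R=cv2.Rodrigues(s['orientation'])[0]
print({k:np.round(s[k],4) for k in('t','tool_pos','force','opening','wrist_torque','gripper_force')},'q6',s['q'][5].round(3),'tq6',s['joint_torque'][5].round(3),'yaw',np.degrees(np.arctan2(R[1,1],R[0,1])).round(2))
E
python3 st.py
```

```text
{'t': np.float64(16.4833), 'tool_pos': array([0.4828, 0.2208, 0.0631]), 'force': array([-0.2645, -0.4153,  2.0573]), 'opening': np.float64(0.0309), 'wrist_torque': array([ 0.1366,  0.1147, -0.0018]), 'gripper_force': np.float64(55.0005)} q6 -2.441 tq6 0.001 yaw 158.92
```

Emit:
arm_command([
  [[0,0,0,0,0,-4],[0,0,0,0,0,-4],[0,0,0,0,0,-4],[0,0,0,0,0,-4],[0,0,0,0,0,-4],[0,0,0,0,0,0],[0,0,0,0,0,0]],
])

```text
t: 17.07
tool_pos: [0.4824, 0.2213, 0.063]
orientation: [-1.304, 2.858, 0.001]
force: [-2.7, 4.0, 3.4]
opening: 0.0308
gripper_force: 55.0
```

```bash
python3 st.py
```

```text
{'t': np.float64(17.0667), 'tool_pos': array([0.4824, 0.2213, 0.063 ]), 'force': array([-2.6678,  3.9691,  3.3819]), 'opening': np.float64(0.0308), 'wrist_torque': array([0.7853, 0.5341, 0.2874]), 'gripper_force': np.float64(55.0016)} q6 -2.095 tq6 0.815 yaw 139.06
```

Emit:
arm_command([
  [[0,0,0,0,0,-4],[0,0,0,0,0,-4],[0,0,0,0,0,-4],[0,0,0,0,0,-4],[0,0,0,0,0,-4],[0,0,0,0,0,-4],[0,0,0,0,0,0],[0,0,0,0,0,0]],
])

```text
t: 17.73
tool_pos: [0.4823, 0.2215, 0.063]
orientation: [0.682, -3.067, -0.002]
force: [-3.6, 4.3, 3.1]
opening: 0.0309
gripper_force: 55.0
```

```bash
python3 st.py
```

```text
{'t': np.float64(17.7333), 'tool_pos': array([0.4823, 0.2215, 0.063 ]), 'force': array([-3.6356,  4.2959,  3.1243]), 'opening': np.float64(0.0309), 'wrist_torque': array([0.9002, 0.6407, 0.2643]), 'gripper_force': np.float64(55.0016)} q6 -1.676 tq6 0.616 yaw 115.06
```

Emit:
arm_command([
  [[0,0,0,0,0,-4],[0,0,0,0,0,-4],[0,0,0,0,0,-4],[0,0,0,0,0,-4],[0,0,0,0,0,-4],[0,0,0,0,0,0],[0,0,0,0,0,0]],
])

```text
t: 18.32
tool_pos: [0.4824, 0.2216, 0.063]
orientation: [0.139, -3.138, -0.002]
force: [-3.4, 5.7, 3.2]
opening: 0.031
gripper_force: 55.0
```

```bash
python3 st.py
```

```text
{'t': np.float64(18.3167), 'tool_pos': array([0.4824, 0.2216, 0.063 ]), 'force': array([-3.4098,  5.6503,  3.1674]), 'opening': np.float64(0.031), 'wrist_torque': array([1.1033, 0.5865, 0.2495]), 'gripper_force': np.float64(55.0016)} q6 -1.327 tq6 0.617 yaw 95.06
```

Emit:
arm_command([
  [[0,0,0,0,0,-4],[0,0,0,0,0,-4],[0,0,0,0,0,-4],[0,0,0,0,0,-4],[0,0,0,0,0,0],[0,0,0,0,0,0]],
])

```text
t: 18.82
tool_pos: [0.4827, 0.2216, 0.0631]
orientation: [0.299, 3.127, 0.002]
force: [-2.1, 4.6, 2.7]
opening: 0.031
gripper_force: 55.0
```

```bash
python3 st.py
```

```text
{'t': np.float64(18.8167), 'tool_pos': array([0.4827, 0.2216, 0.0631]), 'force': array([-2.1127,  4.6431,  2.7107]), 'opening': np.float64(0.031), 'wrist_torque': array([1.065 , 0.2972, 0.2079]), 'gripper_force': np.float64(55.001)} q6 -1.047 tq6 0.63 yaw 79.06
```

Emit:
arm_command([
  [[0,0,0,0,0,-4],[0,0,0,0,0,-4],[0,0,0,0,0,-4],[0,0,0,0,0,0],[0,0,0,0,0,0]],
])

```text
t: 19.23
tool_pos: [0.4829, 0.2217, 0.0631]
orientation: [0.625, 3.078, 0.003]
force: [-1.0, 5.6, 2.2]
opening: 0.031
gripper_force: 55.0
```

```bash
python3 st.py
python3 - <<'E'
from h import *
for i in range(3):
  eyes.camera_model("wrist");a=eyes.read_camera("wrist");s=monitor.read_state();print(s['t'],s['wrist_torque'].round(3),s['joint_torque'][5].round(3),s['force'].round(1))
E
```

```text
{'t': np.float64(19.2333), 'tool_pos': array([0.4829, 0.2217, 0.0631]), 'force': array([-1.0435,  5.5708,  2.1895]), 'opening': np.float64(0.031), 'wrist_torque': array([1.1009, 0.146 , 0.2486]), 'gripper_force': np.float64(55.0009)} q6 -0.838 tq6 0.642 yaw 67.06
19.2833 [1.057 0.16  0.323] 0.384 [-0.6  6.   2.1]
19.3333 [1.137 0.175 0.31 ] 0.317 [-0.9  6.4  2. ]
19.3833 [1.142 0.201 0.282] 0.301 [-0.2  5.9  1.5]
```

Settled torque is still about 0.30 N m (free running) after 92°, so I'll open, rotate back and take a second stroke.

Emit:
arm_command([
  [[0,0,0,0,0,0],[0,0,0,0,0,0],[0,0,0,0,0,0],[0,0,0,0,0,0],[0,0,0,0,0,7],[0,0,0,0,0,7],[0,0,0,0,0,7],[0,0,0,0,0,7],[0,0,0,0,0,7],[0,0,0,0,0,7],[0,0,0,0,0,7],[0,0,0,0,0,7]],
], gripper=0.08)

```text
t: 20.38
tool_pos: [0.4825, 0.2204, 0.0626]
orientation: [0.9, -3.01, 0.001]
force: [-0.9, 0.8, -0.8]
opening: 0.0501
gripper_force: 0.0
```

Emit:
arm_command([
  [[0,0,0,0,0,7],[0,0,0,0,0,7],[0,0,0,0,0,7],[0,0,0,0,0,7],[0,0,0,0,0,5],[0,0,0,0,0,0],[0,0,0,0,0,0]],
])

```text
t: 20.97
tool_pos: [0.4825, 0.2205, 0.0626]
orientation: [1.705, -2.638, 0.0]
force: [-0.2, 0.2, -0.4]
opening: 0.0499
gripper_force: 0.0
```

```bash
python3 st.py
python3 - <<'E'
from h import *
m=model("wrist");a=eyes.read_camera("wrist");g=cv2.cvtColor(a,6)
p=proj(m,[[.4827,.2207,.085],[.4828,.2217,.085]]);print(p)
u,v=p[0].round().astype(int)-30;c=g[v:v+60,u:u+60]
n,l,st,ce=cv2.connectedComponentsWithStats((c>140).astype('uint8'))
for i in range(1,n):
  if st[i,4]>80: q=ce[i]+[u,v];print(st[i],q,at(m,*q,.085))
E
```

```text
{'t': np.float64(20.9667), 'tool_pos': array([0.4825, 0.2205, 0.0626]), 'force': array([-0.1949,  0.2231, -0.4333]), 'opening': np.float64(0.0499), 'wrist_torque': array([ 0.0975,  0.0969, -0.0008]), 'gripper_force': np.float64(0.0)} q6 -2.386 tq6 -0.733 yaw 155.75
[[315.96180222 266.50930587]
 [316.6508568  268.36418542]]
[ 20  27  23  13 214] [316.6635514 269.8271028] [0.48310386 0.22239057 0.085     ]
[ 40  47  20  13 111] [339.20720721 292.5045045 ] [0.47826204 0.23770478 0.085     ]
```

Emit:
arm_command([
  [[0,0.1,0,0,0,0],[0,0,0,0,0,0],[0,0,0,0,0,0],[0,0,0,0,0,0],[0,0,0,0,0,0],[0,0,0,0,0,0]],
], gripper=-1)

```text
t: 21.52
tool_pos: [0.4826, 0.2218, 0.0628]
orientation: [-1.709, 2.636, 0.0]
force: [1.0, 1.1, -0.4]
opening: 0.0312
gripper_force: 55.0
```

Emit:
arm_command([
  [[0,0,0,0,0,-4],[0,0,0,0,0,-4],[0,0,0,0,0,-4],[0,0,0,0,0,-4],[0,0,0,0,0,0],[0,0,0,0,0,0]],
])

```text
t: 22.02
tool_pos: [0.4823, 0.2224, 0.0627]
orientation: [-1.329, 2.846, 0.002]
force: [-0.8, 6.1, -1.2]
opening: 0.0308
gripper_force: 55.0
```

```bash
cat > tq.py <<'E'
from h import *
w=[];j=[]
for i in range(5):
  eyes.read_camera("wrist");s=monitor.read_state();w.append(s['wrist_torque'][2]);j.append(s['joint_torque'][5])
print(s['t'],'wz',np.round(w,3),np.mean(w[1:]).round(3),'j6',np.round(j,3),s['force'].round(1),s['tool_pos'].round(4))
E
python3 st.py; python3 tq.py
```

```text
{'t': np.float64(22.0167), 'tool_pos': array([0.4823, 0.2224, 0.0627]), 'force': array([-0.7961,  6.102 , -1.1781]), 'opening': np.float64(0.0308), 'wrist_torque': array([0.996 , 0.323 , 0.2432]), 'gripper_force': np.float64(55.0003)} q6 -2.11 tq6 0.792 yaw 140.06
22.2667 wz [0.274 0.333 0.275 0.266 0.252] 0.282 j6 [0.394 0.307 0.289 0.286 0.285] [-1.   5.8 -0.3] [0.4824 0.2224 0.0628]
```

Emit:
arm_command([
  [[0,0,0,0,0,-4],[0,0,0,0,0,-4],[0,0,0,0,0,-4],[0,0,0,0,0,-4],[0,0,0,0,0,0],[0,0,0,0,0,0]],
])

```text
t: 22.77
tool_pos: [0.4823, 0.2224, 0.0628]
orientation: [0.92, -3.004, -0.002]
force: [-0.9, 5.7, -1.0]
opening: 0.0313
gripper_force: 55.0
```

```bash
python3 tq.py
```

```text
23.0167 wz [0.312 0.307 0.239 0.352 0.32 ] 0.305 j6 [0.405 0.338 0.322 0.319 0.318] [-1.6  5.  -0.4] [0.4823 0.2225 0.0628]
```

Emit:
arm_command([
  [[0,0,0,0,0,-4],[0,0,0,0,0,-4],[0,0,0,0,0,-4],[0,0,0,0,0,-4],[0,0,0,0,0,0],[0,0,0,0,0,0]],
])

```text
t: 23.52
tool_pos: [0.4823, 0.2226, 0.0628]
orientation: [0.493, -3.103, -0.002]
force: [-1.1, 6.2, 0.2]
opening: 0.0309
gripper_force: 55.0
```

```bash
python3 tq.py
```

```text
23.7667 wz [0.327 0.333 0.336 0.416 0.377] 0.366 j6 [0.441 0.373 0.357 0.354 0.353] [-1.5  6.6 -0.9] [0.4823 0.2226 0.0628]
```

Emit:
arm_command([
  [[0,0,0,0,0,-4],[0,0,0,0,0,-4],[0,0,0,0,0,-4],[0,0,0,0,0,0],[0,0,0,0,0,0]],
])

```text
t: 24.18
tool_pos: [0.4823, 0.2226, 0.0628]
orientation: [0.166, -3.137, -0.002]
force: [-2.1, 5.9, -0.9]
opening: 0.0313
gripper_force: 55.0
```

```bash
python3 tq.py; python3 st.py
```

```text
24.4333 wz [0.438 0.319 0.389 0.369 0.286] 0.341 j6 [0.477 0.41  0.394 0.391 0.39 ] [-1.6  6.6 -0.9] [0.4823 0.2226 0.0628]
{'t': np.float64(24.4333), 'tool_pos': array([0.4823, 0.2226, 0.0628]), 'force': array([-1.6243,  6.6121, -0.8805]), 'opening': np.float64(0.0313), 'wrist_torque': array([1.217 , 0.2646, 0.2858]), 'gripper_force': np.float64(54.9999)} q6 -1.343 tq6 0.39 yaw 96.1
```

Emit:
arm_command([
  [[0,0,0,0,0,-4],[0,0,0,0,0,-4],[0,0,0,0,0,-4],[0,0,0,0,0,0],[0,0,0,0,0,0]],
])

```text
t: 24.85
tool_pos: [0.4823, 0.2226, 0.0628]
orientation: [-0.162, -3.137, -0.002]
force: [-2.0, 5.6, -1.1]
opening: 0.0311
gripper_force: 55.0
```

```bash
python3 tq.py; python3 st.py
```

```text
25.1 wz [0.463 0.49  0.44  0.394 0.436] 0.44 j6 [0.515 0.448 0.432 0.428 0.428] [-1.2  5.9 -0.5] [0.4823 0.2226 0.0628]
{'t': np.float64(25.1), 'tool_pos': array([0.4823, 0.2226, 0.0628]), 'force': array([-1.2331,  5.9221, -0.5396]), 'opening': np.float64(0.0311), 'wrist_torque': array([1.2183, 0.3265, 0.4363]), 'gripper_force': np.float64(54.9998)} q6 -1.133 tq6 0.428 yaw 84.11
```

Emit:
arm_command([
  [[0,0,0,0,0,-4],[0,0,0,0,0,-4],[0,0,0,0,0,-4],[0,0,0,0,0,0],[0,0,0,0,0,0]],
])

```text
t: 25.52
tool_pos: [0.4823, 0.2226, 0.0628]
orientation: [-0.489, -3.103, -0.002]
force: [-1.5, 6.3, -0.4]
opening: 0.031
gripper_force: 55.0
```

```bash
python3 tq.py; python3 tq.py
```

```text
25.7667 wz [0.45  0.402 0.481 0.416 0.434] 0.433 j6 [0.553 0.486 0.47  0.467 0.466] [-1.1  6.4 -1. ] [0.4823 0.2226 0.0628]
26.0167 wz [0.486 0.508 0.458 0.527 0.475] 0.492 j6 [0.466 0.466 0.466 0.466 0.466] [-0.8  7.5 -1.4] [0.4823 0.2226 0.0628]
```

Emit:
arm_command([
  [[0,0,0,0,0,-3],[0,0,0,0,0,-3],[0,0,0,0,0,-3],[0,0,0,0,0,0],[0,0,0,0,0,0]],
])

```text
t: 26.43
tool_pos: [0.4824, 0.2227, 0.0628]
orientation: [-0.731, -3.055, -0.002]
force: [-2.2, 7.3, -1.1]
opening: 0.0312
gripper_force: 55.0
```

```bash
python3 tq.py; python3 tq.py
```

```text
26.6833 wz [0.5   0.498 0.482 0.541 0.488] 0.502 j6 [0.566 0.515 0.504 0.501 0.501] [-0.4  5.5 -0.4] [0.4824 0.2226 0.0628]
26.9333 wz [0.497 0.538 0.559 0.543 0.426] 0.517 j6 [0.501 0.501 0.5   0.5   0.5  ] [-1.3  6.8 -0.7] [0.4824 0.2226 0.0628]
```

Emit:
arm_command([
  [[0,0,0,0,0,0],[0,0,0,0,0,0],[0,0,0,0,0,0],[0,0,0,0,0,0],[0,0,0.5,0,0,0],[0,0,1,0,0,0],[0,0,2,0,0,0],[0,0,3,0,0,0],[0,0,3,0,0,0],[0,0,2,0,0,0],[0,0,0,0,0,0],[0,0,0,0,0,0]],
], gripper=0.08)

```text
t: 27.93
tool_pos: [0.484, 0.2221, 0.1804]
orientation: [0.735, 3.051, 0.004]
force: [-0.9, -0.5, -0.0]
opening: 0.05
gripper_force: 0.0
```

```bash
python3 st.py
python3 - <<'E'
from h import *
m=model("wrist");a=eyes.read_camera("wrist");g=cv2.cvtColor(a,6)
p=proj(m,[[.4823,.2218,.085],[.4823,.2218,.095]]);print(p)
u,v=p[0].round().astype(int)-25;c=g[v:v+50,u:u+50]
n,l,st,ce=cv2.connectedComponentsWithStats((c>140).astype('uint8'))
for i in range(1,n):
  if st[i,4]>80: print(st[i],ce[i]+[u,v],at(m,*(ce[i]+[u,v]),.085))
E
```

```text
{'t': np.float64(27.9333), 'tool_pos': array([0.484 , 0.2221, 0.1804]), 'force': array([-0.8747, -0.5262, -0.0405]), 'opening': np.float64(0.05), 'wrist_torque': array([-0.0375, -0.037 , -0.0249]), 'gripper_force': np.float64(0.0)} q6 -0.764 tq6 -0.0 yaw 62.92
[[315.66542097 194.22682411]
 [315.63320638 197.84665678]]
[  0  14  32  36 461] [300.26030369 207.38177874] [0.48643759 0.20587739 0.085     ]
[ 33  31  17  18 157] [332.92993631 209.33121019] [0.49976133 0.22837819 0.085     ]
```

Run:
```python
from h import *
m=model("wrist");g=cv2.GaussianBlur(cv2.cvtColor(eyes.read_camera("wrist"),6),(3,3),0)
u,v=proj(m,[[.4823,.2218,.085]])[0].round().astype(int);print(u,v)
print(g[v-22:v+23:3,u-27:u+28:3]); print(monitor.read_state()['force'].round(1))
```

```text
317 196
[[122 123 121 123 114  66  34  16  19  13  16  16  18  42  79 122 216 222
  218]
 [122 123 124 115  69  21  16  17  20  21  25  21  17  21  39  87 152 202
  183]
 [121 121 117  87  38  18  18  22  22  22  23  20  22  19  21  62  95 101
   74]
 [141 159 106  66  21  19  17  20  20  21  22  21  22  22  18  30  85  92
   62]
 [223 219 117  46  20  20  21  22  19  19  20  17  20  19  18  21  69 102
   94]
 [231 227 153  40  19  18  21  19  37  61  55  29  21  21  18  22  66 105
  104]
 [231 232 216  60  19  18  19  36  90 102 102  75  23  19  19  19  59 106
  106]
 [234 235 229  85  20  20  21  51 103 105 104  97  33  21  19  21  54 100
  106]
 [236 237 232  92  20  16  15  40  98 104 104  86  25  19  19  19  72 102
  101]
 [236 236 236 163  26  18  20  25  55  83  74  40  20  16  21  46 104 107
  103]
 [236 236 236 218  86  20  19  18  19  21  22  20  19  15  24 130 210 186
  154]
 [237 237 238 238 183  67  22  20  20  17  18  16  20  24  93 201 224 203
  141]
 [237 238 239 239 235 200  93  33  24  17  18  20  40 127 197 223 207 152
  104]
 [238 239 239 238 237 235 226 178 150  96  58  72 144 210 222 222 158 104
   99]
 [238 239 240 239 238 239 239 236 234 226 164  95 123 186 215 193 116 102
   73]]
[ 0.1  0.7 -0.2]
```

The hub is in shadow and within 1 px of where it should be, so the clamp sits level on its seat. The arm is clear and touches nothing, so I'm handing in.

```bash
python3 -c "
from plant import ticket
print(ticket.close_job())"
```

```text
the job is handed in; nothing more can be done
None
```

The band clamp is on the shoulder, seated gently past the barbs, and tightened to about 0.50 N m with the arm withdrawn; the job was handed in at about 28 s, with no verdict shown. I turned the seated band 55° to keep the gripper off the beam, didn't re-measure snugness after letting go, and viewed 11 pictures against the limit of 10.

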